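# Open the filter cover of the vacuum packer

## Robot

A 6-joint arm with a two-finger parallel gripper is mounted at the origin on the work surface. World frame = base frame: x ahead of the robot, y to its left, z up, the work surface at z = 0. Lengths are in m, angles in degrees, forces in N, time in s.
With the tool pointing down it reaches from about 0.225 to 0.875 m from the base axis. Payload 3.4 kg.
Tool frame: the origin (TCP) lies at the very end of the fingers, on their centre line; the grasp point (between the pads) lies behind it (pinch_z is the y of the grasp point in the tool frame, in m); y points along the fingers, z is the direction in which the jaws open and shut, and the axes are right-handed (so a half turn about y gives the same grasp; the last joint's range is limited). The gripper opens to 85 mm and grips with 20 to 120 N. Pads are 22 mm wide; open, the fingers measure 114 mm over their backs; the gripper's body (76 mm by 85 mm) begins 54 mm behind the grasp point. The pads swing forward as they close: fully open they stand 13 mm farther back than shut.
Start: joints at [69.5, 15.808, 86.224, -0, 77.962, -6.933], TCP at [0.135, 0.559, 0.231] pointing down, gripper open.
Joint ranges: [-165.64, 165.64], [-43.16, 119.46], [12.63, 154.43], [-67.54, 247.53], [6.08, 155.33], [-154.97, 154.97]. Speed limits (degrees/s): [147.25, 147.25, 180, 180, 180, 180].

## Interface

Orientations are given as [roll, pitch, yaw] about the fixed x, y, z axes, in that order (R = Rz(yaw) Ry(pitch) Rx(roll)).
In Python, from station import observe, grab_frame, calibration, finish_job, pinch_z gives the robot as it stands.
- The arm moves only by the shell command python3 -m pendant 'ROWS' [FORCE]. ROWS is JSON, a list that holds one entry, the list of rows, each a list of 7 numbers: the shift along the tool's x, y, z as a fraction of full scale, then the turn, a rotation vector about the tool's x, y, z as a fraction of full scale, then the closure, from -1 (fully open) to 1 (shut), so that 0 is half open. In form: [[[dx, dy, dz, wx, wy, wz, hand], ...]]. A call has 1 to 12 rows; each row shifts and turns the pose as measured when the row begins, along the tool's axes as they then stand; what a row does not reach is not made up. Full scale, the value 1, is 75 cm for a shift and 45 degrees for a turn. A row lasts 1/12 s, in which the tool goes at most 41.7 mm and 7.16 degrees, less where a joint would pass 70% of its speed; a pose out of reach is approached as far as the arm can. A call with a number of a shift or a turn outside -1 to 1 is refused whole. A call with a gripper value outside its range is refused whole. The fingers move at their own pace and stop on an object; FORCE is the grip in N (left out, the last holds). Time passes only in rows, so rows that do not move let the fingers close. It gives the time, the measured TCP pose, the force and the opening at its end, in the units of the state.
- observe(): the state, without advancing time (a new reading comes with each control period).
- grab_frame(name): name is "scene" or "top"; returns (picture, depth): 420x560x3 uint8, blue, green, red; 420x560 float32, m along the optical axis (not along the pixel's ray), 0 where there is no reading.
- calibration(name): a dict with "fov_y" (degrees; the focal length in pixels is half the picture's height over the tangent of half this angle, whatever the lens; pixels are square), "cx", "cy" (the principal point, pixels), "world_to_cam" (4x4, takes a point from world to camera coordinates). Camera axes: x right, y down, z forward; pixel columns grow to the right and rows downward; lengths in m; the calibration is good to about 2 mm. A picture is of the moment at which its call begins. calibration takes no time and is no camera call.
- finish_job(): hands the job in, once; it reports no verdict.
The state is a dict: "t": time; "q": joint angles; "joint_vel": joint speeds; "joint_torque": joint torques, N m; "eef_pos": TCP position; "tool_rot": TCP orientation; "ft_force": force on the tool from outside, world axes, zero at the start; "ft_torque": the same for the moment, N m; "grip_width": opening from 0.0 (shut) to 1.0 (fully open).
Only numpy, scipy, OpenCV 4.12 (cv2) and the standard library are available. Lean on these libraries where they do the work, as an engineer would, in place of code of your own. Each camera call takes 0.05 s, during which the arm holds its last target. There are 200 camera calls.

## Task

The vacuum packer's filter is due for a change: press the packer's snap tab fully in with a fingertip, then push the released filter cover along its runners until it is completely off its seat and the filter lies open, and leave the cover lying flat on the packer's deck. Only touch, press and push: do not lift the cover, do not push it over the end of the deck, and leave everything else standing where it is.

Things in the scene. Friction and masses are not known exactly. Their poses are not given: they have to be found in the camera images.
- packer: Benchtop vacuum packer, a low stainless box fixed to the table, 220 (x) x 360 (y) x 75 mm high, differently placed and turned each time. Origin: centre of its underside; z up; x points from its front panel (gauge and keys) to its sealing bar (12 mm above the deck, along the +x edge); the cover slides along +y. Its flat top, the deck, is 75 mm above the table.
- seat (a point): Centre of the cover's seat, at deck height, packer frame x -35, y -95 mm. From y -141 to -52 mm two hooked side rails (17 mm above the deck, 93 mm over their outsides) reach 4 mm over the cover's edges with 2 mm of play, so the cover can only slide out to +y; two nibs 11 mm high at y -144 mm stop it the other way. The filter lies under the cover in a sunk well 60 x 64 mm.
- seat_exit (a point): Middle of the seat's open end, at deck height, packer frame x -35, y -52 mm. The cover is completely off when its rear edge has passed this line: its origin past y = -7 mm on the packer, about 90 mm of travel from where it starts.
- deck_end (a point): Middle of the deck's edge at the end of the cover's lane, at deck height, packer frame x -35, y +180 mm. The cover rides on two runners, 6 mm wide and 5 mm high, 72 mm apart (centres), from the seat's rear to y = +165 mm.
- tab (a joint): How far the snap tab is pressed down (m): about 0 = up, locking the cover; 0.010 = fully in, at its stop. Moving it takes about 5 N downwards; it has no return spring and stays where it is left.
- tab_top (a point): Centre of the top of the snap tab, a ridged black block 26 (x) x 34 mm (y), just ahead of the cover's leading (+y) edge, at packer frame x -35, y -30 mm. Up, its top is about 12 mm above the deck (87 mm above the table) and it blocks the cover; fully in, 2 mm above the deck (77 mm above the table), below the cover's underside. This point moves with it.
- cover: Filter cover, a loose flat white plastic plate 80 (x) x 90 (y) x 6 mm, about 0.1 to 0.2 kg, with an upright finger rib. Origin: centre of the plate's underside; axes parallel to the packer's while seated. Seated, the origin is at about x -35, y -95.5 mm in the packer's frame and 80 mm above the table (plate top 86 mm). Slides with a few newtons.
- rib_top (a point): Middle of the top edge of the cover's finger rib: 50 mm long (x), 6 mm thick (y), upright, 20 mm behind (-y) the cover's origin, its top 22 mm above the plate's underside and 16 mm above the plate's top. Push on its rear (-y) face to slide the cover.
- pastry_ring: Bystander: open steel ring, 56 mm across, 30 mm high, standing on the packer's deck between lane and sealing bar. Origin: centre of its underside.
- cup: Bystander: white mug, 76 mm across, 75 mm high, on the table. Origin: centre of its underside.
- shaker: Bystander: small glass shaker with steel cap, 44 mm across, 85 mm high, on the table. Origin: centre of its underside.
- spray: Bystander: white bottle, 64 mm across, 170 mm high, on the table. Origin: centre of its underside.
- cookie_jar: Bystander: glass jar with wooden lid, 110 mm across, 140 mm high, on the table. Origin: centre of its underside.
- spatula: Bystander: spatula lying on the table. Origin: under its middle.
- weight: Bystander: brass scale weight with a knob, 48 mm across, 58 mm high, on the table. Origin: centre of its underside.
Not all that is in view belongs to the job. Of the things shaped like the cover, the white one is meant.

How it is judged (in metres and radians):
On the way, in this order (a step that is already met when the one before it is completed fails the run):
1. the snap tab is pressed fully in while the cover is still on its seat (value of joint tab above 0.008 m and y of cover in the frame of packer below -0.088 m), for 0.1 s.
2. the cover is pushed completely off its seat (y of cover in the frame of packer above -0.007 m), for 0.1 s.
At the end, for the whole second after the job is handed in: The tab is in (at least 7 mm), the cover is completely off its seat (its origin past y = -7 mm on the packer and short of +145 mm), lies flat (within 0.1 rad) on the packer's deck or runners (underside 73 to 85 mm above the table) and is at rest (value of joint tab above 0.007 m and y of cover in the frame of packer between -0.007 and 0.145 m and z of cover in the frame of packer between 0.073 and 0.085 m and angle between cover's own z axis and vertical below 0.1 rad and linear speed of cover below 0.02 m/s); the robot touches nothing.
It fails at once if the cover is lifted more than 12 mm above its runners (z of cover in the frame of packer above 0.092 m).
It fails at once if the cover is tipped up more than 0.4 rad (angle between cover's own z axis and vertical above 0.4 rad).
It fails at once if the cover falls off the deck (z of cover in the frame of packer below 0.06 m).
It fails at once if a bystander is moved more than 20 mm (distance of any of pastry_ring, cup, shaker, spray, cookie_jar, spatula, weight from where it was at the start of the episode above 0.02 m).
It fails at once if a standing bystander is tipped (angle between any of pastry_ring, cup, shaker, spray, cookie_jar, weight's own z axis and vertical above 0.4 rad).
It also fails if it takes over 40 s, if anything falls off the work surface, if the arm or the gripper's body presses on something with over 40 N, if the wrist force passes 120 N, or if a joint passes its speed limit or range.

## Working session

There is one attempt and no reset: what is moved stays moved. The work goes in short steps, Python scripts to look and compute and a shell command to move; the robot and the scene stay as the last step left them, time stands still between calls to the robot, and variables do not carry over. Pictures are saved under pics/ and viewed, about 8 in all and at most 12, crops included, and the job is handed in when it is done.

```bash
mkdir -p pics; ls; python3 - <<'E'
from station import *
import cv2,numpy as np
print(observe(),pinch_z)
for n in("scene","top"):
    p,d=grab_frame(n);cv2.imwrite(f"pics/{n}0.png",p);np.save(f"pics/{n}0.npy",d);print(n,calibration(n))
E
```

```text
pics
{'t': 0.0, 'q': array([ 6.94986520e+01,  1.58482961e+01,  8.62973551e+01, -2.54680100e-04,
        7.79629028e+01, -6.93484859e+00]), 'joint_vel': array([ 0.02463596, -0.06995084, -0.01310845, -0.04310192,  0.08169198,
        0.05955097]), 'joint_torque': array([ 8.36354593e-04, -4.16774189e+01, -2.45806646e+01,  7.80922642e-05,
        1.11009245e-02,  1.23501601e-05]), 'eef_pos': array([0.13471218, 0.55842956, 0.23041817]), 'tool_rot': array([-9.01077899e+01,  1.28597141e-02, -1.35664582e+01]), 'ft_force': array([-0.44610801,  0.1113925 , -0.18236763]), 'ft_torque': array([0.01895946, 0.0142193 , 0.00820616]), 'grip_width': 0.9987349785422814} -0.0187
scene {'fov_y': 57.296826496343336, 'cx': 281.2556456159781, 'cy': 211.61515746393206, 'world_to_cam': array([[ 0.49797584,  0.86718788, -0.00228919, -0.21697922],
       [ 0.45713588, -0.26474807, -0.84907906, -0.15118329],
       [-0.73691713,  0.42177438, -0.52826084,  1.43707927],
       [ 0.        ,  0.        ,  0.        ,  1.        ]])}
top {'fov_y': 47.89542664362912, 'cx': 277.7697692636451, 'cy': 206.45467236214967, 'world_to_cam': array([[-0.02750196, -0.99958953,  0.00802594, -0.01824187],
       [-0.99415476,  0.0265121 , -0.1046586 ,  0.50581712],
       [ 0.10440286, -0.01085734, -0.99447582,  1.34579086],
       [ 0.        ,  0.        ,  0.        ,  1.        ]])}
```

View pics/scene0.png

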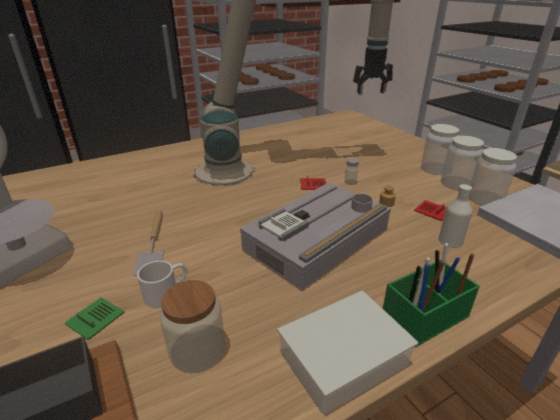

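View pics/top0.png

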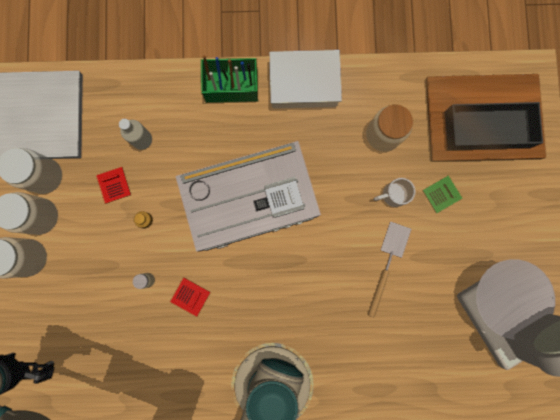

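The scene and top views show the white cover at top (283,198) on the packer and the black tab at (262,204). The lookalikes are red plates at (114,185) and (190,296) and a green one at (442,194), all on the table. I choose the white one, and will check it in a crop and fit the packer from the depth image.

```bash
cat > h.py <<'E'
import numpy as np,cv2
from station import *
def cam(n):
    c=calibration(n);f=210/np.tan(np.radians(c["fov_y"]/2));return c,f
def cloud(n,d):
    c,f=cam(n);v,u=np.mgrid[:420,:560]
    P=np.stack([(u-c["cx"])*d/f,(v-c["cy"])*d/f,d],-1);T=np.linalg.inv(c["world_to_cam"])
    return P@T[:3,:3].T+T[:3,3]
def proj(n,p):
    c,f=cam(n);q=c["world_to_cam"][:3,:3]@p+c["world_to_cam"][:3,3];return np.array([c["cx"]+f*q[0]/q[2],c["cy"]+f*q[1]/q[2]])
E
python3 - <<'E'
from h import *
d=np.load("pics/top0.npy");p=cv2.imread("pics/top0.png")
W=cloud("top",d)
reg=np.zeros((420,560),bool);reg[135:255,165:330]=1
m=reg&(W[...,2]>.066)&(W[...,2]<.12)
n,l,s,_=cv2.connectedComponentsWithStats(m.astype(np.uint8));k=1+s[1:,4].argmax();m=l==k
print("deck z",np.median(W[m][:,2]))
r=cv2.minAreaRect((W[m][:,:2]*1000).astype(np.float32));print(r)
b=cv2.boxPoints(r)/1000;c=np.array(r[0])/1000
# long axis toward +world y
e=[b[1]-b[0],b[2]-b[1]];e=max(e,key=np.linalg.norm);e/=np.linalg.norm(e)
if e[1]<0:e=-e
y=e;x=np.array([y[1],-y[0]]);print("yaw",np.degrees(np.arctan2(x[1],x[0])))
def w(px,py,z):return np.r_[c+x*px/1e3+y*py/1e3,z]
pts=dict(seat=(-35,-95,.086),rib=(-35,-115.5,.102),tab=(-35,-30,.087),exit=(-35,-52,.075),end=(-35,180,.075))
big=cv2.resize(p[135:255,165:330],None,fx=4.8,fy=4.8,interpolation=cv2.INTER_CUBIC)
for nme,a in pts.items():
    P=w(*a);u=proj("top",P);print(nme,P.round(4),u.round(1))
    cv2.circle(big,tuple(((u-[165,135]+.5)*4.8).astype(int)),3,(0,0,255),-1)
cs=[w(a,bb,.075) for a,bb in((-110,-180),(110,-180),(110,180),(-110,180))]
cv2.polylines(big,[np.array([(proj("top",q)-[165,135]+.5)*4.8 for q in cs]).astype(np.int32)],True,(0,255,0),1)
cs=[w(-35+a,-95.5+bb,.086) for a,bb in((-40,-45),(40,-45),(40,45),(-40,45))]
cv2.polylines(big,[np.array([(proj("top",q)-[165,135]+.5)*4.8 for q in cs]).astype(np.int32)],True,(255,0,0),1)
cv2.imwrite("pics/crop1.png",big);print(big.shape)
# near-rib and tab heights
t=w(-35,-30,.087);M=reg&(np.hypot(W[...,0]-t[0],W[...,1]-t[1])<.008);print("tab z",np.median(W[M][:,2]))
E
```

```text
deck z 0.07703257588542578
((533.3084716796875, 53.22935485839844), (223.73251342773438, 360.9081726074219), 14.766061782836914)
yaw 14.766057
seat [ 0.5237 -0.0476  0.086 ] [283.4 197.4]
rib [ 0.5289 -0.0674  0.102 ] [290.6 194.7]
tab [0.5071 0.0153 0.087 ] [260.9 203.9]
exit [ 0.5127 -0.006   0.075 ] [268.6 202.2]
end [0.4536 0.2184 0.075 ] [188.5 225.4]
(576, 792, 3)
tab z 0.08686693562459435
```

View pics/crop1.png

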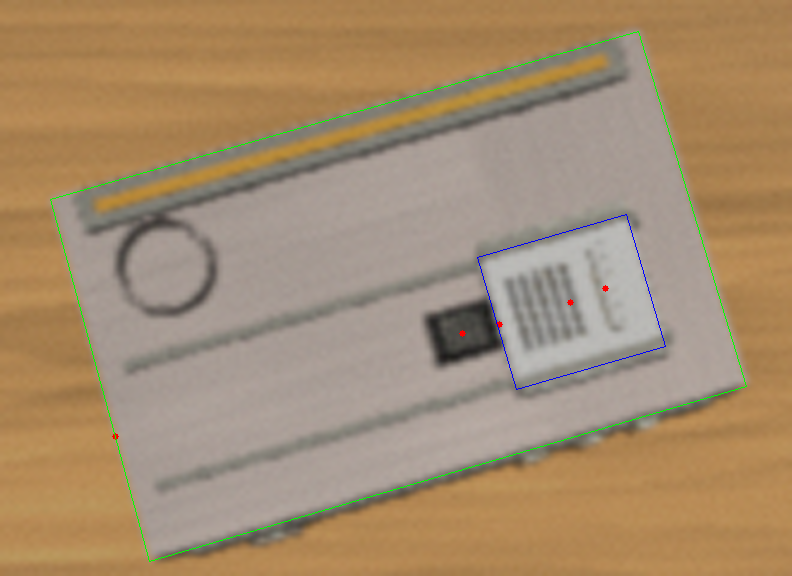

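The fit holds up: the outline matches, the tab measures z 0.087, and the white cover is seated with its rib at the -y side. I'll use the shut fingers with tool x along packer -y and tool z along packer +x, which is a turn of about +61.7° about tool y.

```bash
cat > go.py <<'E'
# print remaining move to packer (px,py) mm, z m, in tool axes fraction units; turn about tool y
import sys
from h import *
from scipy.spatial.transform import Rotation as R
YAW=np.radians(14.766);C=np.array([.5333,.0532])
def w(px,py,z):
    x=np.array([np.cos(YAW),np.sin(YAW)]);y=np.array([-x[1],x[0]]);return np.r_[C+x*px/1e3+y*py/1e3,z]
px,py,z=map(float,sys.argv[1:4])
o=observe();Rt=R.from_euler("xyz",o["tool_rot"],degrees=True)
G=R.from_euler("xyz",[-90,0,14.766-90],degrees=True)
d=w(px,py,z)-o["eef_pos"];dt=(Rt.inv()*R.from_matrix(G.as_matrix())).as_rotvec(degrees=True)
x=w(1000,0,0)-w(0,0,0);e=o["eef_pos"][:2]-C
print("t",o["t"],"packer pos mm",(e@x[:2]*1e3).round(1),(e@np.array([-x[1],x[0]])*1e3).round(1),"z",o["eef_pos"][2].round(4),"F",o["ft_force"].round(1),"w",round(o["grip_width"],3))
print("tool shift mm",(Rt.inv().apply(d)*1e3).round(1),"units",(Rt.inv().apply(d)/.75).round(4),"turn units",(dt/45).round(4))
E
python3 -m pendant '[[[0,0,0,0,0.137,0,1],[0,0,0,0,0.137,0,1],[0,0,0,0,0.137,0,1],[0,0,0,0,0.137,0,1],[0,0,0,0,0.137,0,1],[0,0,0,0,0.137,0,1],[0,0,0,0,0.137,0,1],[0,0,0,0,0.137,0,1],[0,0,0,0,0.137,0,1],[0,0,0,0,0.137,0,1]]]' 40
python3 go.py -35 -29 0.13
```

```text
t: 0.93
eef_pos: [0.1335, 0.5552, 0.2249]
tool_rot: [-90.4, -0.7, -78.2]
ft_force: [-1.2, 0.8, 0.5]
grip_width: 0.002
t 0.9333 packer pos mm -258.7 587.3 z 0.2249 F [-1.2  0.8  0.5] w 0.002
tool shift mm [602.9 100.  255.7] units [0.8039 0.1334 0.3409] turn units [ 0.0098 -0.0652  0.0146]
```

```bash
python3 -m pendant '[[[0.05,0,0.0213,0.001,-0.006,0.001,1],[0.05,0,0.0213,0.001,-0.006,0.001,1],[0.05,0,0.0213,0.001,-0.006,0.001,1],[0.05,0,0.0213,0.001,-0.006,0.001,1],[0.05,0,0.0213,0.001,-0.006,0.001,1],[0.05,0,0.0213,0.001,-0.006,0.001,1],[0.05,0,0.0213,0.001,-0.006,0.001,1],[0.05,0,0.0213,0.001,-0.006,0.001,1],[0.05,0,0.0213,0.001,-0.006,0.001,1],[0.05,0,0.0213,0.001,-0.006,0.001,1],[0,0,0,0,0,0,1],[0,0,0,0,0,0,1]]]'
python3 go.py -35 -29 0.13
```

```text
t: 1.93
eef_pos: [0.3781, 0.2148, 0.2209]
tool_rot: [-90.2, -0.4, -75.4]
ft_force: [-0.6, 0.4, -0.4]
grip_width: -0.004
t 1.9333 packer pos mm -108.9 195.8 z 0.2209 F [-0.6  0.4 -0.4] w -0.004
tool shift mm [224.1  92.   74.7] units [0.2987 0.1227 0.0996] turn units [ 0.005  -0.003   0.0081]
```

```bash
python3 -m pendant '[[[0.046,0.01,0.015,0.001,0,0.002,1],[0.046,0.01,0.015,0.001,0,0.002,1],[0.046,0.01,0.015,0.001,0,0.002,1],[0.046,0.01,0.015,0.001,0,0.002,1],[0.046,0.01,0.015,0.001,0,0.002,1],[0.046,0.01,0.015,0,0,0,1],[0,0,0,0,0,0,1],[0,0,0,0,0,0,1]]]'
python3 go.py -35 -29 0.10
```

```text
t: 2.6
eef_pos: [0.4986, 0.0339, 0.1722]
tool_rot: [-90.0, 0.5, -74.6]
ft_force: [0.2, -0.8, -0.5]
grip_width: -0.0
t 2.6 packer pos mm -38.5 -9.8 z 0.1722 F [ 0.2 -0.8 -0.5] w -0.0
tool shift mm [19.9 72.1  3.3] units [0.0265 0.0961 0.0043] turn units [-0.0004  0.014  -0.0103]
```

```bash
python3 -m pendant '[[[0.014,0.02,0.003,0,0.007,-0.005,1],[0.014,0.02,0.002,0,0.007,-0.005,1],[0,0.02,0,0,0,0,1],[0,0.02,0,0,0,0,1],[0,0,0,0,0,0,1],[0,0,0,0,0,0,1]]]'
python3 go.py -35 -29 0.077
python3 - <<'E'
from h import *
p,d=grab_frame("scene");a=cv2.resize(p[170:290,225:405],None,fx=4.4,fy=4.4,interpolation=cv2.INTER_CUBIC);cv2.imwrite("pics/s1.png",a)
E
```

```text
t: 3.1
eef_pos: [0.5057, 0.0246, 0.1109]
tool_rot: [-90.0, 0.2, -74.7]
ft_force: [-0.1, -0.3, 0.8]
grip_width: -0.003
t 3.1 packer pos mm -34.0 -20.6 z 0.1109 F [-0.1 -0.3  0.8] w -0.003
tool shift mm [ 8.5 33.9 -1.1] units [ 0.0113  0.0452 -0.0015] turn units [-0.0006  0.0128 -0.004 ]
```

View pics/s1.png

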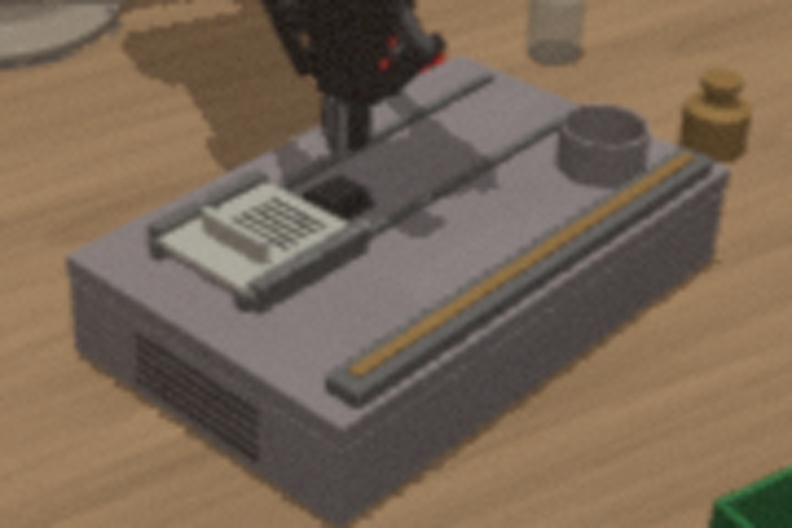

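The fingertips, crop (345,155), hang above the black tab at (338,195), and the white ribbed cover is seated. I press down in small rows.

```bash
python3 -m pendant '[[[0.014,0,-0.001,0,0.01,0,1],[0,0.01,0,0,0,0,1],[0,0.01,0,0,0,0,1],[0,0.008,0,0,0,0,1],[0,0.008,0,0,0,0,1],[0,0.008,0,0,0,0,1],[0,0,0,0,0,0,1]]]'
python3 go.py -35 -29 0.077
```

```text
t: 3.73
eef_pos: [0.5104, 0.0151, 0.0795]
tool_rot: [-89.5, 0.0, -75.0]
ft_force: [0.5, -0.0, 0.2]
grip_width: -0.0
t 3.7333 packer pos mm -31.9 -31.0 z 0.0795 F [ 0.5 -0.   0.2] w -0.0
tool shift mm [-2.   2.4 -3.1] units [-0.0027  0.0033 -0.0042] turn units [-0.0109  0.0049 -0.0008]
```

```bash
python3 -m pendant '[[[-0.002,0.004,-0.003,0,0,0,1],[0,0.004,0,0,0,0,1],[0,0.004,0,0,0,0,1],[0,0.004,0,0,0,0,1]]]'
python3 go.py -35 -29 0.077
```

```text
t: 4.07
eef_pos: [0.5103, 0.0152, 0.0768]
tool_rot: [-89.1, -0.2, -75.0]
ft_force: [-6.7, -0.6, 23.6]
grip_width: 0.001
t 4.0667 packer pos mm -31.9 -30.9 z 0.0768 F [-6.7 -0.6 23.6] w 0.001
tool shift mm [-1.9 -0.3 -3.1] units [-0.0025 -0.0003 -0.0042] turn units [-0.0195  0.0054  0.004 ]
```

The tab is at its stop: tip z 0.0768 with 24 N. I hold briefly and then rise.

```bash
python3 -m pendant '[[[0,0,0,0,0,0,1],[0,0,0,0,0,0,1],[0,-0.02,0,-0.006,0,0,1],[0,-0.02,0,-0.006,0,0,1],[0,-0.02,-0.002,-0.006,0,0,1],[0,-0.02,-0.002,0,0,0,1],[0,-0.01,0,0,0,0,1],[0,0,0,0,0,0,1]]]'
python3 go.py -35 -136 0.13
python3 - <<'E'
from h import *
from scipy.spatial.transform import Rotation
p,d=grab_frame("top");W=cloud("top",d)
t=np.array([.5071,.0153])
M=np.hypot(W[...,0]-t[0],W[...,1]-t[1])<.02;print(np.histogram(W[M][:,2],bins=[0,.07,.075,.078,.081,.084,.087,.09,.4]))
E
```

```text
t: 4.73
eef_pos: [0.5028, 0.0152, 0.1443]
tool_rot: [-90.4, 0.0, -75.0]
ft_force: [0.1, 0.1, 0.3]
grip_width: 0.005
t 4.7333 packer pos mm -39.2 -29.0 z 0.1443 F [0.1 0.1 0.3] w 0.005
tool shift mm [107.   14.3   3.9] units [0.1427 0.019  0.0052] turn units [ 0.0084  0.0047 -0.    ]
(array([0, 0, 0, 0, 0, 0, 0, 0]), array([0.   , 0.07 , 0.075, 0.078, 0.081, 0.084, 0.087, 0.09 , 0.4  ]))
```

```bash
python3 -m pendant '[[[0.036,0,0.002,0.004,0.002,0,1],[0.036,0,0.002,0.004,0.002,0,1],[0.036,0,0.001,0,0,0,1],[0.036,0,0.001,0,0,0,1],[0.02,0,0,0,0,0,1],[0,0,0,0,0,0,1],[0,0,0,0,0,0,1]]]'
python3 go.py -35 -136 0.09
python3 - <<'E'
from h import *
p,d=grab_frame("scene");W=cloud("scene",d)
t=np.array([.508,.012])
M=np.hypot(W[...,0]-t[0],W[...,1]-t[1])<.014;print(np.histogram(W[M][:,2],bins=[0,.07,.075,.078,.081,.084,.087,.09,.4]))
E
```

```text
t: 5.37
eef_pos: [0.5351, -0.1048, 0.1341]
tool_rot: [-90.7, 0.5, -75.1]
ft_force: [-0.7, -0.0, -0.7]
grip_width: -0.001
t 5.3667 packer pos mm -38.5 -153.2 z 0.1341 F [-0.7 -0.  -0.7] w -0.001
tool shift mm [-16.8  44.2   4.1] units [-0.0224  0.059   0.0054] turn units [ 0.0156  0.0036 -0.011 ]
(array([ 0,  0, 20,  9,  0,  0,  0,  0]), array([0.   , 0.07 , 0.075, 0.078, 0.081, 0.084, 0.087, 0.09 , 0.4  ]))
```

The tab now reads about 0.077, which is fully in. I descend behind the rib.

```bash
python3 -m pendant '[[[-0.012,0,0.003,0.008,0.002,-0.005,1],[-0.008,0,0.002,0.006,0.002,-0.005,1],[0,0.018,0,0,0,0,1],[0,0.018,0,0,0,0,1],[0,0.012,0,0,0,0,1],[0,0,0,0,0,0,1],[0,0,0,0,0,0,1]]]'
python3 go.py -35 -134 0.091
```

```text
t: 6.0
eef_pos: [0.5317, -0.078, 0.0967]
tool_rot: [-90.0, 0.2, -74.8]
ft_force: [-0.2, -2.3, 0.3]
grip_width: 0.002
t 6.0 packer pos mm -35.0 -126.5 z 0.0967 F [-0.2 -2.3  0.3] w 0.002
tool shift mm [ 7.5  5.7 -0.1] units [ 0.0101  0.0076 -0.0001] turn units [ 0.0003  0.0097 -0.0037]
```

```bash
python3 -m pendant '[[[0.005,0.004,0,0,0.004,0,1],[0.004,0.004,0,0,0.004,0,1],[0,0,0,0,0,0,1],[0,0,0,0,0,0,1]]]'
python3 go.py -35 -25 0.0915
python3 - <<'E'
from h import *
p,d=grab_frame("scene");a=cv2.resize(p[170:290,225:405],None,fx=4.4,fy=4.4,interpolation=cv2.INTER_CUBIC);cv2.imwrite("pics/s2.png",a)
E
```

```text
t: 6.33
eef_pos: [0.5343, -0.084, 0.0918]
tool_rot: [-89.9, 0.1, -75.1]
ft_force: [-0.2, 0.8, -0.0]
grip_width: 0.001
t 6.3333 packer pos mm -34.0 -132.9 z 0.0918 F [-0.2  0.8 -0. ] w 0.001
tool shift mm [-107.9    0.5   -0.8] units [-0.1439  0.0007 -0.0011] turn units [-0.0026  0.0024 -0.0027]
```

View pics/s2.png

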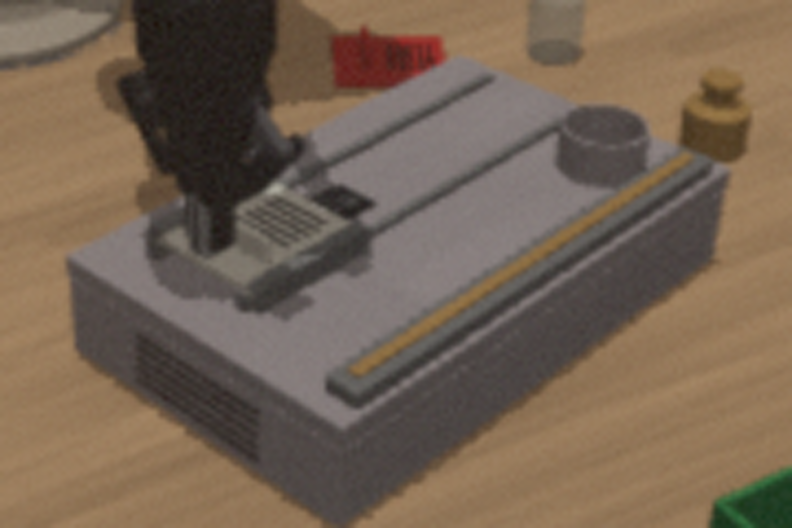

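The tab lies flush at crop (345,200), and the shut fingertips at (213,235) stand behind the rib inside the rails. I push along -tool x in slow rows.

```bash
python3 -m pendant '[[[-0.008,0,0,0,0,0,1],[-0.01,0,0,0,0,0,1],[-0.01,0,0,0,0,0,1],[-0.01,0,0,0,0,0,1],[-0.01,0,0,0,0,0,1],[-0.01,0,0,0,0,0,1]]]'
python3 go.py -35 -20 0.0915
```

```text
t: 6.88
eef_pos: [0.523, -0.0399, 0.0924]
tool_rot: [-89.8, 0.0, -75.3]
ft_force: [0.5, -0.4, -0.5]
grip_width: 0.0
t 6.8833 packer pos mm -33.7 -87.4 z 0.0924 F [ 0.5 -0.4 -0.5] w 0.0
tool shift mm [-67.4   1.   -1.3] units [-0.0899  0.0013 -0.0018] turn units [-0.0046 -0.0008 -0.0007]
```

```bash
python3 -m pendant '[[[-0.009,0.001,0,0,0,0,1],[-0.009,0.001,0,0,0,0,1],[-0.009,0,-0.001,0,0,0,1],[-0.009,0,-0.001,0,0,0,1],[0,0,0,0,0,0,1],[0,0,0,0,0,0,1]]]'
python3 go.py -35 -20 0.0915
python3 - <<'E'
from h import *
p,d=grab_frame("scene");a=cv2.resize(p[170:290,225:405],None,fx=4.4,fy=4.4,interpolation=cv2.INTER_CUBIC);cv2.imwrite("pics/s3.png",a)
E
```

```text
t: 7.38
eef_pos: [0.513, -0.0086, 0.0913]
tool_rot: [-89.8, 0.0, -75.1]
ft_force: [-0.2, -1.7, 0.2]
grip_width: 0.001
t 7.3833 packer pos mm -35.4 -54.6 z 0.0913 F [-0.2 -1.7  0.2] w 0.001
tool shift mm [-34.6  -0.2   0.5] units [-0.0461 -0.0003  0.0006] turn units [-0.0053  0.0037 -0.0008]
```

View pics/s3.png

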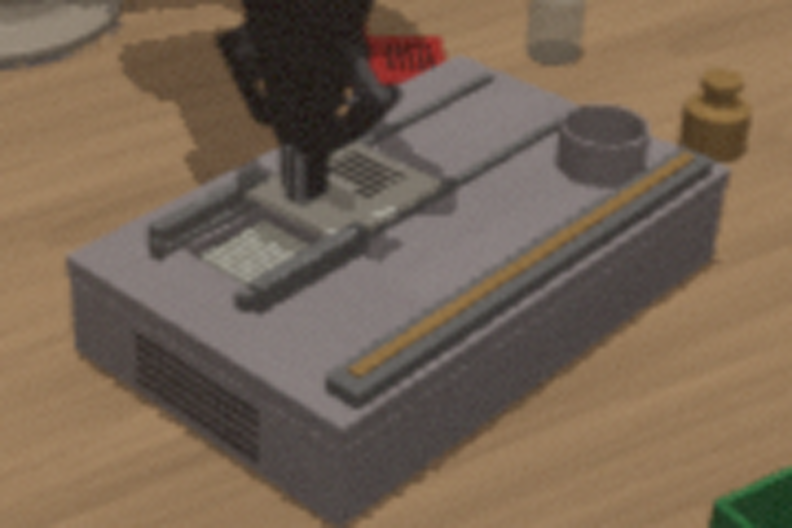

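The cover at crop (350,190) has slid out straight, the filter shows at (250,250), and the fingers are still behind the rib. About 40 mm remain.

```bash
python3 -m pendant '[[[-0.009,0,0,0,0,0,1],[-0.009,0,0,0,0,0,1],[-0.009,0,0,0,0,0,1],[-0.009,0,0,0,0,0,1],[-0.009,0,0,0,0,0,1],[-0.008,0,0,0,0,0,1],[0,0,0,0,0,0,1],[0,0,0,0,0,0,1]]]'
python3 go.py -35 -16 0.0915
```

```text
t: 8.1
eef_pos: [0.5019, 0.0332, 0.0912]
tool_rot: [-89.8, 0.0, -75.1]
ft_force: [0.1, -0.8, 0.7]
grip_width: 0.001
t 8.1 packer pos mm -35.5 -11.4 z 0.0912 F [ 0.1 -0.8  0.7] w 0.001
tool shift mm [ 4.6 -0.3  0.5] units [ 0.0062 -0.0003  0.0006] turn units [-0.0052  0.0021 -0.0005]
```

```bash
python3 -m pendant '[[[0.01,0,0,0,0,0,1],[0.008,0,0,0,0,0,1],[0,0,0,0,0,0,1],[0,-0.04,0,0,0,0,1],[0,-0.04,0,0,0,0,1],[0,-0.04,0,0,0,0,1],[0,-0.04,-0.03,0,0,0,1],[0,0,-0.05,0,0,0,1],[0,0,-0.05,0,0,0,1],[0,0,-0.05,0,0,0,1],[0,0,0,0,0,0,1],[0,0,0,0,0,0,1]]]'
python3 go.py -35 -16 0.0915
python3 - <<'E'
from h import *
p,d=grab_frame("top");W=cloud("top",d)
C=np.array([.5333,.0532]);a=np.radians(14.766);x=np.array([np.cos(a),np.sin(a)]);y=np.array([-x[1],x[0]])
L=np.stack([(W[...,:2]-C)@x,(W[...,:2]-C)@y],-1)*1e3;z=W[...,2]
m=(abs(L[...,0]+35)<50)&(L[...,1]>-48)&(L[...,1]<170)&(z>.083)&(z<.11)
print("cover",m.sum(),np.percentile(L[m],[1,50,99],axis=0),"z",np.percentile(z[m],[5,50,99]))
t=(abs(L[...,0]+35)<10)&(abs(L[...,1]+38)<7);print("tab z",np.median(z[t]))
a=cv2.resize(p[135:255,165:330],None,fx=4.8,fy=4.8,interpolation=cv2.INTER_CUBIC);cv2.imwrite("pics/t2.png",a)
E
```

```text
t: 9.1
eef_pos: [0.3717, -0.0204, 0.2157]
tool_rot: [-89.8, 0.0, -75.5]
ft_force: [1.2, 0.5, 0.6]
grip_width: 0.001
t 9.1 packer pos mm -175.0 -30.0 z 0.2157 F [1.2 0.5 0.6] w 0.001
tool shift mm [-14.6 124.7 139.6] units [-0.0195  0.1662  0.1861] turn units [-0.0037 -0.0062 -0.0006]
cover 886 [[-74.37883152 -23.26553863]
 [-35.19222991  24.13099028]
 [  4.24249313 145.90662667]] z [0.0835952  0.08700638 0.10357789]
tab z 0.07763265747760362
```

View pics/t2.png

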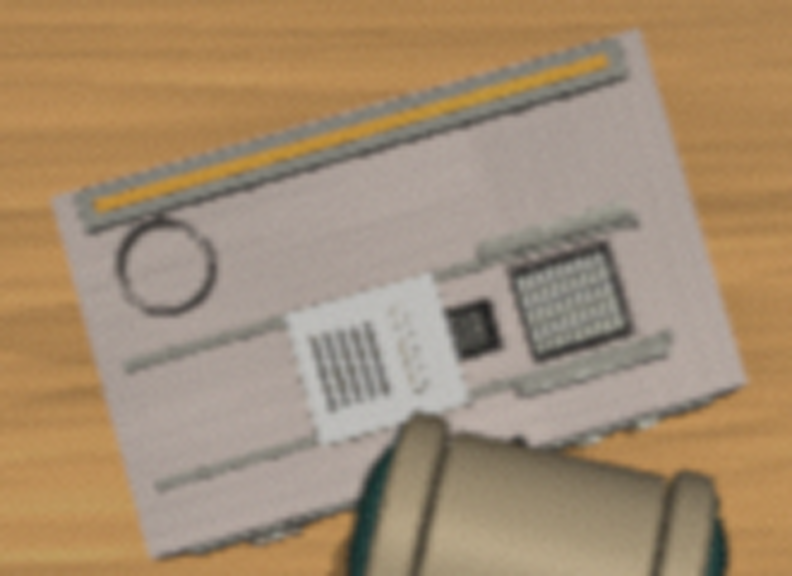

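The cover at crop (378,358) lies flat on the runners, with its rear edge at about y -23, well past the -52 line. The filter at (572,302) is open, the tab at (472,330) is in, and the ring is where it was. I hand in the job.

```bash
python3 -c "
from station import *
print(finish_job())"
```

```text
the job is handed in; nothing more can be done
None
```

I pressed the snap tab to its stop with the shut fingertips, then pushed the cover out along its runners by the rear of its rib. I then backed the arm clear and handed in the job at about 9 s on the robot's clock. No verdict was reported.

- **Tab:** At the stop the fingertips read z 0.0768 m with about 24 N. After the push the tab's top measured about 0.078 m, so it stayed in.
- **Cover:** Its origin is at about y +22 mm on the packer, inside the -7 to +145 mm window. The plate's top measures 0.087 m against the expected 0.086 m, and it lies flat with the filter open.
- **Rest of the scene:** The pastry ring stands in the same place in the before and after pictures. I did not check the bystanders on the table again after the push, but the arm's forces gave no sign of contact with them. At the end the arm stood clear, touching nothing.
- **Measurements that were off:** My first depth check of the tab returned no readings because the gripper blocked the view, so I repeated it from the other camera. In the last cover measurement a few stray points reached y 146 mm. I took these to be runner noise, because the picture shows the cover's front edge much farther back.

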